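Free the charging stand and set the phone on it

ROBOT

A 7-joint arm with a two-finger parallel gripper is mounted at the origin on the work surface. World frame = base frame: x ahead of the robot, y to its left, z up, the work surface at z = 0. Lengths are in mm, angles in rad, forces in N, time in s.
With the tool pointing down it reaches from about 400 to 875 mm from the base axis. Payload 4.4 kg.
Tool frame: the origin (TCP) lies between the finger pads; the fingertips stand 17 mm ahead of it and the grasp point (between the pads) lies 2 mm behind it; z points along the fingers, y is the line along which they close (so a half turn about z gives the same grasp; the last joint's range is limited). The gripper opens to 85 mm and grips with 20 to 120 N. Pads are 22 mm wide; open, the fingers measure 114 mm over their backs; the gripper's body (76 mm by 85 mm) begins 54 mm behind the grasp point. The pads swing forward as they close: fully open they stand 13 mm farther back than shut.
Start: joints at [1.203, 0.628, 0.038, 1.517, -0.027, 0.996, -0.02], TCP at [193.234, -620.628, 224.913] pointing down, gripper open.
Joint ranges: [-3.06, 3.06], [-0.37, 2.12], [-1.25, 1.32], [0.18, 2.47], [-1.1, 4.24], [0.23, 1.98], [-2.94, 2.94]. Speed limits (rad/s): [2.57, 2.57, 3.14, 3.14, 3.14, 3.14, 3.14].

INTERFACE

Orientations are given as [roll, pitch, yaw] about the fixed x, y, z axes, in that order (R = Rz(yaw) Ry(pitch) Rx(roll)).
In Python, from cell import sensors, get_image, ctrl gives the robot as it stands.
- The arm moves only by the tool send_rows, never from a script. Its argument "series" is a list of rows, each a list of 3 entries, a list of its own where there are three numbers: the finger opening in mm, from 0 to 85.4, then the shift along the world's x, y, z in units of 60 mm (1.0 is 60 mm), then the turn, a rotation vector about the world's x, y, z in units of 5 degrees (1.0 is 5 degrees). A call has 1 to 8 rows; each row shifts and turns the commanded pose from where the row before left it; what a row does not reach is not made up. A row lasts 1/8 s, in which the tool goes at most 62.5 mm and 10.7 degrees, less where a joint would pass 70% of its speed; a pose out of reach is approached as far as the arm can. A call is refused whole if a number of a shift passes 1 or a number of a turn 1, either way. A call with a gripper value outside its range is refused whole. The fingers move at their own pace and stop on an object; the grip force is fixed at half the most. Time passes only in rows, so rows that do not move let the fingers close. It gives the time, the measured TCP pose, the force, the opening and the grip force at its end, in the units of the state.
- sensors.read_state(): the state, without advancing time (a new reading comes with each control period).
- get_image(name): name is "scene" or "top" or "wrist"; returns a dict with "img" (400x640x3 uint8, red, green, blue), "depth" (400x640 float32, mm along the optical axis (not along the pixel's ray), 0 where there is no reading), "vfov" (degrees; the focal length in pixels is half the picture's height over the tangent of half this angle, whatever the lens; pixels are square), "cx", "cy" (the principal point, pixels), "world_to_cam" (4x4, takes a point from world to camera coordinates). Camera axes: x right, y down, z forward; pixel columns grow to the right and rows downward; lengths in mm; the calibration is good to about 2 mm. A picture is of the moment at which its call begins.
- ctrl.finish_job(): hands the job in; it is judged then, once.
The state is a dict: "clock": time; "qpos": joint angles; "qd": joint speeds; "tau": joint torques, N m; "eef_pos": TCP position; "tool_rot": TCP orientation; "force": force on the tool from outside, world axes, zero at the start; "torque": the same for the moment, N m; "width": finger opening in mm; "gripper_force": force on a finger pad.
Only numpy, scipy, OpenCV 4.12 (cv2) and the standard library are available. Lean on these libraries where they do the work, as an engineer would, in place of code of your own. Each camera call takes 0.05 s, during which the arm holds its last target. There are 200 camera calls.

TASK

Someone left the white remote control on the phone's sloped charging stand: take it off and lay it flat in the wooden tray, buttons up. Then set the phone on the stand, screen outwards and earpiece end uppermost, centred and straight on the narrow cradle with its bottom edge resting against the orange lip. Put both down gently, without letting them fall, and leave the plant, pencil pot and mug where they are.

Things in the scene. Friction and masses are not known exactly. Their poses are not given: they have to be found in the camera images.
- cradle: Narrow black plate of the charging stand, 40 mm wide, 110 mm long, 6 mm thick, sloped 35 degrees from level, facing the robot. Across its low end an orange lip, 6 mm thick, stands 14 mm above the slope. Origin: middle of the corner between slope and lip's inner face, 50 mm above the desk. x up the slope from the lip, y to the left across it, z out of the slope. Does not move.
- stand: Foot and stem that carry the cradle: dark foot 100 x 90 mm, 12 mm high, slim stem 26 mm wide; nothing else stands beside the cradle. Does not move. Origin: centre of the foot's underside, 60 mm horizontally behind the cradle's origin; z up, x horizontally towards the cradle's high end.
- phone: Phone in a blue case with a black screen, 142 x 66 x 12 mm, 0.2 kg (may vary by 30 percent), lying on the desk with the screen up. Origin: centre of its underside (back). x points along its length to the earpiece end (short white bar; the other end has a green mark on the screen), z out of the screen.
- phone_top (a point): Middle of the phone's earpiece end face, 71 mm from the phone's centre along its x and 6 mm above its back.
- remote: White remote control, 150 x 50 x 22 mm, 0.15 kg (may vary by 30 percent), one red and twelve black buttons on its upper face. At the start it lies on the cradle, its lower end against the lip, overhanging the cradle 5 mm on each side. Origin: centre of its underside. x along its length (red button end), z out of the button face.
- tray_in (a point): Centre of the inner floor of the dark wooden tray, 5 mm above the desk; x along the tray's length. Outside 210 x 140 mm and 28 mm high, walls 5 mm, so 200 x 130 mm inside. The tray does not move. It stands to one side of the stand and the phone lies on the other; which is which varies.
- plant: Bystander: plant in a white round pot, 84 mm across at the top, 75 mm high, about 125 mm with leaves. Origin: centre of its underside, z up.
- pencil_pot: Bystander: white square pot 66 x 66 x 80 mm with pencils up to 140 mm high. Origin: centre of its underside, z up.
- mug: Bystander: blue mug, 80 mm across, 90 mm high, behind the stand. Origin: centre of its underside, z up.
Mind the look-alikes: they are no part of the job. Leave any purple or turquoise look-alike of the remote alone.

How it is judged:
By the outcome, as a careful person would: the job done as asked, in the order asked, and still so for the second after the job is handed in, with the robot touching nothing.
It also fails if it takes over 54 s, if anything falls off the work surface, if the arm or the gripper's body presses on something with over 40 N, if the wrist force passes 120 N, or if a joint passes its speed limit or range.

## Working session

There is one attempt and no reset: what is moved stays moved. The work goes in short steps, Python scripts to look and compute and a tool call to move; the robot and the scene stay as the last step left them, time stands still between calls to the robot, and variables do not carry over. Pictures are saved under pics/ and viewed, at most 13 in all, crops included, and the job is handed in when it is done.

Besides the shell and the picture viewer there is one more tool, called after "Call:" as name([rows], argument=value, ...), one row to a line, values as JSON. send_rows: Moves the arm, as the interface text tells. Its arguments: {"type":"object","properties":{"series":{"type":"array"}},"required":["series"]}

```bash
mkdir -p pics; cat > h.py <<'E'
import numpy as np, cv2
from cell import sensors, get_image, ctrl
def K(d):
    f=d["img"].shape[0]/2/np.tan(np.radians(d["vfov"]/2)); return f,d["cx"],d["cy"]
def ray(d,u,v):
    f,cx,cy=K(d); T=np.array(d["world_to_cam"]); R=T[:3,:3]; o=-R.T@T[:3,3]
    return o,R.T@np.array([(u-cx)/f,(v-cy)/f,1.])
def onz(d,u,v,z):
    o,r=ray(d,u,v); return o+r*(z-o[2])/r[2]
def cloud(d):
    f,cx,cy=K(d); T=np.array(d["world_to_cam"]); Z=d["depth"].astype(float)
    v,u=np.mgrid[:Z.shape[0],:Z.shape[1]]
    P=np.stack([(u-cx)/f*Z,(v-cy)/f*Z,Z],-1)
    return (P-T[:3,3])@T[:3,:3]
def save(d,n): cv2.imwrite("pics/"+n+".png",d["img"][:,:,::-1])
E
python3 - <<'E'
from h import *
import pickle
for n in("scene","top","wrist"):
    d=get_image(n); save(d,n+"0"); pickle.dump(d,open(n+"0.pkl","wb"))
    print(n,d["vfov"],d["cx"],d["cy"],np.round(d["world_to_cam"],3).tolist())
a=cv2.imread("pics/scene0.png");
print(sensors.read_state())
E
```

```text
scene 51.49606845468883 313.1986967654078 208.13506881143707 [[0.676, 0.737, -0.017, -414.15], [0.533, -0.504, -0.679, -200.285], [-0.509, 0.45, -0.734, 1367.302], [0.0, 0.0, 0.0, 1.0]]
top 52.434342814690844 314.7525157031268 201.8782068536038 [[-0.024, -1.0, 0.001, 46.49], [-0.989, 0.024, -0.148, 553.037], [0.148, -0.005, -0.989, 1103.73], [0.0, 0.0, 0.0, 1.0]]
wrist 66.84587909441393 320.5571675134688 191.8797777661225 [[0.299, -0.954, -0.001, -649.778], [-0.904, -0.283, 0.32, -42.208], [-0.305, -0.095, -0.947, 379.576], [0.0, 0.0, 0.0, 1.0]]
{'clock': 0.15, 'qpos': array([ 1.20321373,  0.62917226,  0.03843314,  1.5181161 , -0.02697791,
        0.99631267, -0.02000502]), 'qd': array([-8.05429482e-05, -1.94826184e-03,  3.60942737e-04, -4.51198553e-03,
        1.63864401e-04, -9.12879671e-04, -8.67811165e-04]), 'tau': array([ 1.72595086e-03, -5.63802624e+01,  1.22773558e+00, -1.93651128e+01,
        1.11695976e-02,  7.42181292e-03, -3.08136833e-06]), 'eef_pos': array([ 193.08544566, -620.15542519,  224.18216711]), 'tool_rot': array([-3.14010189e+00,  1.86205004e-05,  3.01802446e-01]), 'force': array([-0.11039326,  0.05230629,  0.8194178 ]), 'torque': array([-6.25986930e-02,  8.42854915e-05,  9.06369611e-03]), 'gripper_force': 0.0, 'width': 85.74473063574985}
```

View pics/scene0.png

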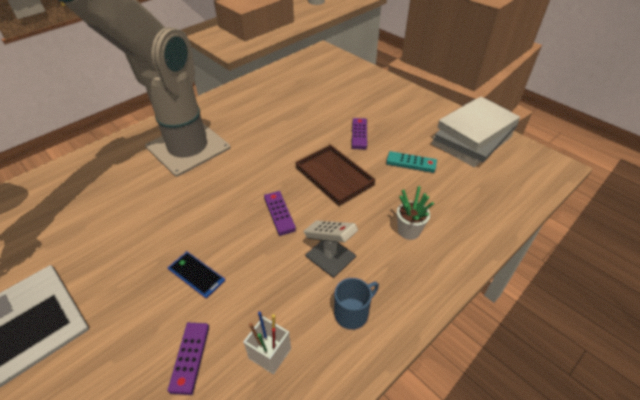

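View pics/top0.png

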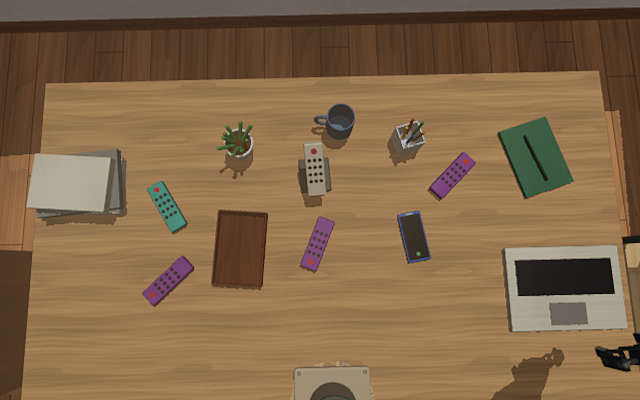

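The scene shows the white remote on the stand at (330,232), the phone at (196,274), and the tray at (335,174). In the top view the remote is at (315,170), the phone at (413,236) with its green mark at (418,254) so the earpiece is on the far end, and the tray at (240,248). A purple look-alike lies in front of the stand at (318,243).

```bash
python3 - <<'E'
from h import *
import pickle
def big(m):
    n,l,s,c=cv2.connectedComponentsWithStats(m.astype(np.uint8)); return l==1+np.argmax(s[1:,4])
def roi(m,b): r=np.zeros_like(m); r[b[1]:b[3],b[0]:b[2]]=m[b[1]:b[3],b[0]:b[2]]; return r
def rect(P):
    (c,s,a)=cv2.minAreaRect(P.astype(np.float32)); return np.round(cv2.boxPoints((c,s,a)),1).tolist(),np.round(c,1),np.round(s,1),round(a,1)
R={}
for n,bs in (("top",dict(remote=(295,135,335,205),phone=(390,205,440,268),tray=(205,205,272,292))),
             ("scene",dict(remote=(300,212,362,248),phone=(160,245,232,302),tray=(290,140,380,208)))):
    d=pickle.load(open(n+"0.pkl","rb")); I=d["img"].astype(int); C=cloud(d)
    hsv=cv2.cvtColor(d["img"],cv2.COLOR_RGB2HSV)
    desk=C[...,2]; print(n,"desk z",np.median(desk[300:330,200:280] if n=="top" else desk[300:330,60:90]))
    for k,b in bs.items():
        if k=="remote": m=(hsv[...,1]<60)&(hsv[...,2]>110)
        elif k=="phone": m=(desk>4)&(desk<25)
        else: m=(desk>18)&(desk<40)
        if k=="phone":m=((hsv[...,0]>95)&(hsv[...,0]<135)&(hsv[...,1]>70))|(hsv[...,2]<60)
        m=roi(m,b); m=big(cv2.morphologyEx(m.astype(np.uint8),cv2.MORPH_CLOSE,np.ones((5,5))))
        P=C[m&(d["depth"]>0)]
        print(k,m.sum(),"z pct",np.round(np.percentile(P[:,2],[2,25,50,75,98]),1))
        if k=="remote":
            c=np.median(P,0); P=P[np.linalg.norm(P-c,axis=1)<90]
            A=np.c_[P[:,:2],np.ones(len(P))]; w=np.ones(len(P),bool)
            for _ in range(5):
                s=np.linalg.lstsq(A[w],P[w,2],rcond=None)[0]; w=abs(A@s-P[:,2])<4
            nv=np.array([-s[0],-s[1],1]); nv/=np.linalg.norm(nv)
            print(" normal",nv.round(3),"slope",np.degrees(np.arccos(nv[2])),"uphill yaw",np.degrees(np.arctan2(-nv[1],-nv[0])))
            Q=P[w]; c=Q.mean(0); x=np.array([s[0],s[1],s[0]**2+s[1]**2]); x/=np.linalg.norm(x); y=np.cross(nv,x)
            q=np.c_[(Q-c)@x,(Q-c)@y]; (cc,sz,a)=cv2.minAreaRect(q.astype(np.float32))
            print(" centre",(c+cc[0]*x+cc[1]*y).round(1),sz,a)
        else:
            z=12 if k=="phone" else 28
            ct=cv2.convexHull(np.argwhere(m)[:,::-1].astype(np.int32))[:,0]
            X=np.array([onz(d,u,v,z)[:2] for u,v in ct]); print(" hull@z",rect(X))
    m=roi((hsv[...,0]>40)&(hsv[...,0]<80)&(hsv[...,1]>120)&(hsv[...,2]>80),bs["phone"])
    print("green",C[m].mean(0).round(1) if m.any() else None)
    m=roi((hsv[...,0]>5)&(hsv[...,0]<18)&(hsv[...,1]>190)&(hsv[...,2]>120),(290,180,345,255)); print("orange",m.sum(), C[m].mean(0).round(1) if m.any() else None)
d=pickle.load(open("scene0.pkl","rb"))["img"]; cv2.imwrite("pics/c1.png",cv2.resize(np.hstack([d[205:285,280:390],d[205:285,280:281]*0,d[235:315,150:250]]),None,fx=3.7,fy=3.7,interpolation=2)[:,:,::-1])
E
```

```text
top desk z -0.007198169796963411
remote 926 z pct [ 70.1  92.  113.3 133.6 152.3]
 normal [-0.571 -0.031  0.821] slope 34.8495868945514 uphill yaw 3.0651196236279175
 centre [631.1  31.6 111.7] (148.37022399902344, 48.53916549682617) 1.0747498273849487
phone 945 z pct [ 6.9 10.9 12.5 13.9 17. ]
 hull@z ([[377.29998779296875, -225.6999969482422], [388.79998779296875, -290.3999938964844], [526.7999877929688, -265.8999938964844], [515.2999877929688, -201.1999969482422]], array([ 452.1, -245.8]), array([140.1,  65.8]), 10.1)
tray 540 z pct [18.4 24.9 26.9 28.7 32.3]
 hull@z ([[322.29998779296875, 187.5], [531.2000122070312, 169.89999389648438], [543.0, 310.29998779296875], [334.1000061035156, 327.8999938964844]], array([432.7, 248.9]), array([140.8, 209.6]), 85.2)
green None
orange 0 None
scene desk z 14.361985103543066
remote 620 z pct [ 73.3  98.1 121.7 143.  152.3]
 normal [-0.566 -0.069  0.821] slope 34.78620284784358 uphill yaw 6.952595852866076
 centre [634.7  28.7 113.3] (45.07856750488281, 144.6569366455078) 88.25108337402344
phone 1165 z pct [ 8.5 10.6 11.7 12.8 14.9]
 hull@z ([[383.6000061035156, -230.39999389648438], [395.29998779296875, -291.1000061035156], [530.5999755859375, -265.1000061035156], [519.0, -204.39999389648438]], array([ 457.1, -247.7]), array([137.8,  61.8]), 10.9)
tray 609 z pct [11.2 21.3 24.7 27.3 30.3]
 hull@z ([[323.5, 181.5], [540.2000122070312, 163.10000610351562], [552.7000122070312, 309.79998779296875], [336.0, 328.20001220703125]], array([438.1, 245.6]), array([147.3, 217.5]), 85.2)
green [ 404.1 -254.5   12.2]
orange 0 None
```

View pics/c1.png

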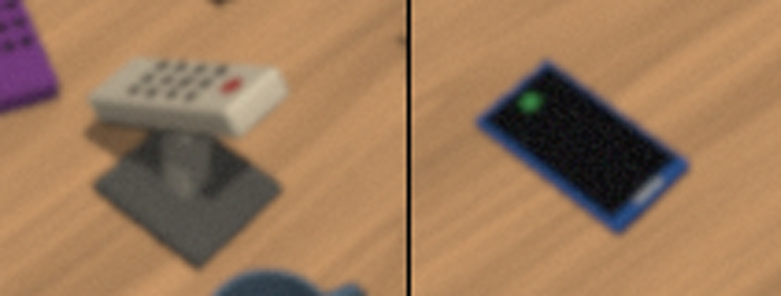

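Close-up: the remote lies with its red end uphill (crop 232,85). The phone's green mark is at the near end (530,100) and the white earpiece bar at the far end (648,188). I'll move above the remote with the tool tilted to the slope.

Call:
send_rows([
  [85,[0.45,0.8,0.4],[0,0,-0.9]],
  [85,[0.45,0.8,0.4],[0,0,-0.9]],
  [85,[0.45,0.8,0.4],[0,0,-0.86]],
  [85,[0.45,0.8,0],[0,0,0]],
  [85,[0.45,0.8,0],[0,0,0]],
  [85,[0.45,0.8,0],[0.07,-0.99,0]],
  [85,[0.45,0.8,0],[0.07,-0.99,0]],
  [85,[0.45,0.8,0],[0.07,-1,0]],
])

```text
clock: 1.15
eef_pos: [410.0, -234.9, 297.1]
tool_rot: [-3.142, -0.264, 0.07]
force: [-0.1, 0.8, -0.0]
width: 84.9
gripper_force: 0.0
```

Call:
send_rows([
  [85,[0.48,0.8,-0.2],[0.07,-1,0]],
  [85,[0.48,0.8,-0.3],[0.07,-1,0]],
  [85,[0.48,0.8,-0.3],[0.07,-1,0]],
  [85,[0.48,0.8,-0.3],[0.07,-1,0]],
  [85,[0.48,0.8,-0.2],[0,0,0]],
  [85,[0,0.2,0],[0,0,0]],
  [85,[0,0,0],[0,0,0]],
])

```text
clock: 2.02
eef_pos: [526.3, -34.0, 253.9]
tool_rot: [-3.107, -0.508, 0.072]
force: [-0.6, -0.3, 0.4]
width: 84.8
gripper_force: 0.0
```

```bash
cat >> h.py <<'E'
import pickle
from scipy.spatial.transform import Rotation as Ro
def state():
    s=sensors.read_state(); R=Ro.from_euler("xyz",s["tool_rot"]).as_matrix()
    print("t",round(s["clock"],2),"tcp",np.round(s["eef_pos"],1),"tx",R[:,0].round(3),"tz",R[:,2].round(3),"F",np.round(s["force"],1),"w",round(s["width"],1),"g",round(s["gripper_force"],1))
    return s,R
def snap(n,cam="wrist"):
    d=get_image(cam); save(d,n); pickle.dump(d,open(n+".pkl","wb")); return d
E
python3 -c "
from h import *
state(); snap('w1')"
```

```text
t 2.02 tcp [526.3 -34.  253.9] tx [0.871 0.063 0.487] tz [ 0.483  0.07  -0.873] F [-0.6 -0.3  0.4] w 84.8 g 0.0
```

View pics/w1.png

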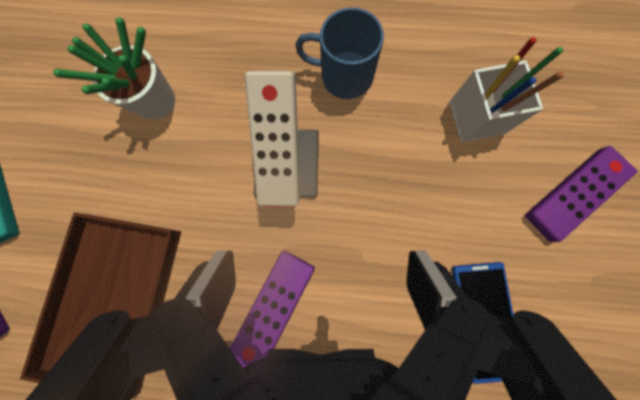

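The wrist view shows the remote at (273,140), with its red end up and its corners at about (247,73), (294,73), (258,205) and (298,205). The fingertips are at (222,260) and (420,260). Next I'll measure the remote and the fingertips from this view.

```bash
cat >> h.py <<'E'
def slab(d,m,flat=False):
    C=cloud(d); P=C[m&(d["depth"]>0)]; c=np.median(P,0); P=P[np.linalg.norm(P-c,axis=1)<90]
    A=np.c_[P[:,:2],np.ones(len(P))]; w=np.ones(len(P),bool)
    for _ in range(8):
        s=np.linalg.lstsq(A[w],P[w,2],rcond=None)[0]; w=abs(A@s-P[:,2])<3
    n=np.array([-s[0],-s[1],1]); n/=np.linalg.norm(n)
    # outline rays onto fitted plane
    ct=cv2.convexHull(np.argwhere(m)[:,::-1].astype(np.int32))[:,0]
    X=[]
    for u,v in ct:
        o,r=ray(d,u,v); X.append(o+r*((s[2]-n@np.array([0,0,0])/1)-o[2]+s[0]*o[0]+s[1]*o[1])/(r[2]-s[0]*r[0]-s[1]*r[1]))
    X=np.array(X); c=X.mean(0)
    x=np.array([1,0,s[0]]);x/=np.linalg.norm(x);y=np.cross(n,x)
    q=np.c_[(X-c)@x,(X-c)@y]; cc,sz,a=cv2.minAreaRect(q.astype(np.float32))
    if sz[0]<sz[1]: a-=90
    a=(a+90)%180-90; ar=np.radians(a); L=x*np.cos(ar)+y*np.sin(ar)
    print(" centre",(c+cc[0]*x+cc[1]*y).round(1),"size",np.round(sz,1),"long",L.round(3),"yaw",np.degrees(np.arctan2(L[1],L[0])).round(2),"n",n.round(3),"slope",np.degrees(np.arccos(n[2])).round(2))
    return c+cc[0]*x+cc[1]*y,L,n
def big(m):
    _,l,s,_=cv2.connectedComponentsWithStats(m.astype(np.uint8)); return l==1+np.argmax(s[1:,4])
E
python3 - <<'E'
from h import *
d=pickle.load(open("w1.pkl","rb")); h=cv2.cvtColor(d["img"],cv2.COLOR_RGB2HSV)
m=((h[...,1]<60)&(h[...,2]>115)); m[:,:235]=0;m[:,310:]=0;m[215:]=0
m=big(cv2.morphologyEx(m.astype(np.uint8),cv2.MORPH_CLOSE,np.ones((9,9))))
print(m.sum()); slab(d,m)
s,R=state(); C=cloud(d); Q=(C-s["eef_pos"])@R
f=(d["depth"]>0)&(abs(Q[...,2])<60)&(abs(Q[...,0])<12)
for sd in(-1,1):
    g=f&(Q[...,1]*sd>0); P=Q[g]; print("finger y",np.percentile(P[:,1],[1,50,99]).round(1),"z max",np.percentile(P[:,2],[50,95,99]).round(1))
m=np.zeros((400,640),bool); m[262:272,462:500]=1
print("phone end z",np.median(C[m],0))
E
```

```text
5068
 centre [635.8  24.2 114.1] size [136.6  60.9] long [0.817 0.073 0.572] yaw 5.09 n [-0.57  -0.046  0.82 ] slope 34.87
t 2.08 tcp [526.3 -35.3 254.1] tx [0.871 0.061 0.487] tz [ 0.483  0.069 -0.873] F [-0.2 -0.6  0.3] w 85.0 g 0.0
finger y [-56.7 -43.8 -43. ] z max [-42.6 -23.4 -20. ]
finger y [41.1 41.9 54.8] z max [-42.4 -23.3 -19.8]
phone end z [ 520.67828752 -237.5412447    11.60246696]
```

```bash
python3 - <<'E'
from h import *
d=pickle.load(open("w1.pkl","rb")); h=cv2.cvtColor(d["img"],cv2.COLOR_RGB2HSV); C=cloud(d)
m=(h[...,2]>150)&(h[...,1]<60); m[:,:235]=0;m[:,310:]=0;m[215:]=0
m=big(cv2.morphologyEx(m.astype(np.uint8),cv2.MORPH_CLOSE,np.ones((9,9))))
print(m.sum(), h[170,308],h[140,290],h[140,297]); slab(d,m)
s,R=state(); Q=(C-s["eef_pos"])@R
for u,v in((222,258),(205,285),(420,258),(435,285)): print(u,v,Q[v,u].round(1),C[v,u].round(1))
E
```

```text
4745 [ 18  55 112] [ 19  55 171] [ 16  54 104]
 centre [635.1  31.1 114. ] size [136.5  46.6] long [0.818 0.062 0.572] yaw 4.35 n [-0.57  -0.042  0.82 ] slope 34.87
t 2.08 tcp [526.3 -35.3 254.1] tx [0.871 0.061 0.487] tz [ 0.483  0.069 -0.873] F [-0.2 -0.6  0.3] w 85.0 g 0.0
222 258 [ 11.1 -44.9 -29.7] [517.6   8.  286.8]
205 285 [ 11.2 -45.2 -49.6] [508.1   7.  304.3]
420 258 [ 11.4  43.3 -29.5] [525.7 -79.8 284.1]
435 285 [ 11.3  43.1 -49.1] [516.1 -80.9 301.1]
```

```bash
python3 - <<'E'
from h import *
d=pickle.load(open("w1.pkl","rb")); C=cloud(d)
s,R=state(); Q=(C-s["eef_pos"])@R
for v in range(246,262,2): print(v,[Q[v,u].round(0).tolist() for u in (218,226,231,412,416,424)])
T=np.array(d["world_to_cam"]); o=-T[:3,:3].T@T[:3,3]; print("cam in tool",(R.T@(o-s["eef_pos"])).round(1),"axis",(R.T@T[2,:3]).round(3))
f,cx,cy=K(d)
for p in((11,-43,4),(11,43,4),(11,-43,-20),(0,-43,4),(-11,-43,4)):
    c=T[:3,:3]@(s["eef_pos"]+R@np.array(p))+T[:3,3]; print(p,c[0]/c[2]*f+cx,c[1]/c[2]*f+cy)
E
```

```text
t 2.08 tcp [526.3 -35.3 254.1] tx [0.871 0.061 0.487] tz [ 0.483  0.069 -0.873] F [-0.2 -0.6  0.3] w 85.0 g 0.0
246 [[-125.0, -144.0, 228.0], [-124.0, -132.0, 227.0], [-124.0, -125.0, 227.0], [-120.0, 124.0, 220.0], [-120.0, 130.0, 221.0], [-120.0, 140.0, 221.0]]
248 [[-127.0, -144.0, 226.0], [-127.0, -132.0, 226.0], [-127.0, -125.0, 226.0], [-123.0, 124.0, 220.0], [-122.0, 129.0, 219.0], [-122.0, 140.0, 219.0]]
250 [[11.0, -49.0, -22.0], [11.0, -45.0, -23.0], [10.0, -43.0, -21.0], [11.0, 42.0, -21.0], [12.0, 43.0, -23.0], [12.0, 47.0, -23.0]]
252 [[11.0, -48.0, -25.0], [11.0, -45.0, -25.0], [10.0, -43.0, -23.0], [11.0, 41.0, -24.0], [11.0, 43.0, -24.0], [11.0, 47.0, -24.0]]
254 [[11.0, -48.0, -26.0], [11.0, -44.0, -26.0], [9.0, -43.0, -22.0], [11.0, 41.0, -25.0], [11.0, 43.0, -26.0], [11.0, 46.0, -26.0]]
256 [[11.0, -47.0, -28.0], [11.0, -44.0, -27.0], [7.0, -43.0, -22.0], [9.0, 42.0, -24.0], [11.0, 42.0, -27.0], [11.0, 46.0, -28.0]]
258 [[11.0, -47.0, -30.0], [10.0, -44.0, -29.0], [6.0, -43.0, -22.0], [8.0, 41.0, -25.0], [11.0, 42.0, -29.0], [12.0, 45.0, -30.0]]
260 [[11.0, -46.0, -31.0], [9.0, -44.0, -28.0], [5.0, -44.0, -22.0], [8.0, 41.0, -25.0], [11.0, 42.0, -30.0], [11.0, 45.0, -31.0]]
cam in tool [  82.4   -1.1 -148.1] axis [-0.32  -0.     0.947]
(11, -43, 4) 244.40578412610478 225.8749677126511
(11, 43, 4) 400.4862078967144 226.51378918251095
(11, -43, -20) 232.33131286079504 247.37703430985695
(0, -43, 4) 245.9039036106853 243.69439595881704
(-11, -43, 4) 247.3413861042728 260.79257565225817
```

```bash
cat >> h.py <<'E'
def frame(yaw,slope):
    return Ro.from_euler("xyz",[np.pi,-np.radians(slope),np.radians(yaw)]).as_matrix()
def delta(p,Rt):
    s,R=state(); rv=Ro.from_matrix(Rt@R.T).as_rotvec()
    print("shift units",((np.array(p)-s["eef_pos"])/60).round(3),"turn units",(np.degrees(rv)/5).round(3))
E
python3 -c "
from h import *
F=frame(4.2,35); print(F[:,0],F[:,2]); delta([618.7,30.3,132.5],F)"
```

```text
[0.81695219 0.05999322 0.57357644] [ 0.57203608  0.0420077  -0.81915204]
t 2.08 tcp [526.3 -35.3 254.1] tx [0.871 0.061 0.487] tz [ 0.483  0.069 -0.873] F [-0.2 -0.6  0.3] w 85.0 g 0.0
shift units [ 1.541  1.094 -2.026] turn units [-0.253 -1.192 -0.176]
```

Call:
send_rows([
  [85,[0.3,0.4,-0.3],[-0.13,-0.6,-0.09]],
  [85,[0.3,0.4,-0.4],[-0.12,-0.59,-0.09]],
  [85,[0.3,0.3,-0.4],[0,0,0]],
  [85,[0.3,0,-0.4],[0,0,0]],
  [85,[0.2,0,-0.3],[0,0,0]],
  [85,[0.14,0,-0.23],[0,0,0]],
  [85,[0,0,0],[0,0,0]],
])

```text
clock: 2.95
eef_pos: [640.8, 25.4, 205.1]
tool_rot: [-3.132, -0.488, 0.07]
force: [-0.9, -0.1, 0.2]
width: 84.9
gripper_force: 0.0
```

```bash
python3 - <<'E'
from h import *
d=snap('w2'); delta([618.7,30.3,132.5],frame(4.2,35))
C=cloud(d); s,R=state(); Q=(C-s["eef_pos"])@R
f=(d["depth"]>0)&(abs(Q[...,0])<14)&(abs(Q[...,1])<50)&(abs(Q[...,1])>38)&(Q[...,2]<15)
print("tips",[np.percentile(Q[f&(Q[...,1]*k>0)][:,2],98).round(1) for k in(-1,1)])
E
```

```text
t 3.0 tcp [640.4  25.7 205.6] tx [0.881 0.062 0.469] tz [ 0.467  0.043 -0.883] F [0.7 0.2 0.3] w 85.0 g 0.0
shift units [-0.362  0.077 -1.218] turn units [ 0.003 -1.41  -0.029]
t 3.0 tcp [640.4  25.7 205.6] tx [0.881 0.062 0.469] tz [ 0.467  0.043 -0.883] F [0.7 0.2 0.3] w 85.0 g 0.0
tips [np.float64(-21.6), np.float64(-21.6)]
```

View pics/w2.png

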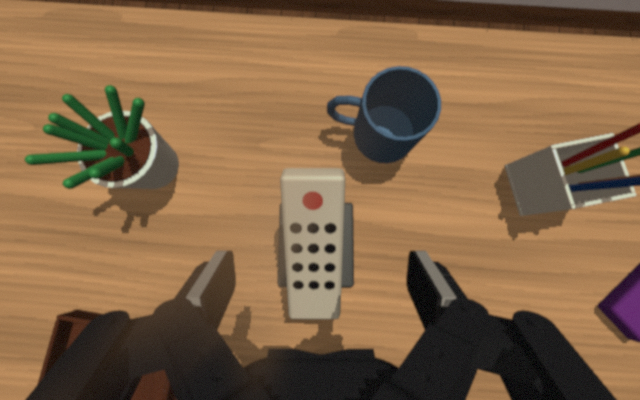

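The remote is at (313,245), centred between the fingers at (222,260) and (420,260). The tilt stopped at 28°, so I'll check the joints.

```bash
python3 -c "
from h import *
print(sensors.read_state()['qpos'].round(3))"
```

```text
[-0.361  0.503  0.401  2.067 -1.099  0.233 -0.515]
```

```bash
python3 - <<'E'
from h import *
delta([639,31.8,105],frame(4.2,15))
d=pickle.load(open("w2.pkl","rb")); h=cv2.cvtColor(d["img"],cv2.COLOR_RGB2HSV); C=cloud(d)
print(h[250,345],h[250,350],h[315,310],h[178,310])
m=(h[...,2]>140)&(h[...,1]<75); m[:,:270]=0;m[:,355:]=0;m[330:]=0;m[:160]=0
m=big(cv2.morphologyEx(m.astype(np.uint8),cv2.MORPH_CLOSE,np.ones((9,9)))); print(m.sum(),np.argwhere(m).min(0),np.argwhere(m).max(0)); slab(d,m)
E
```

```text
t 3.0 tcp [640.4  25.7 205.6] tx [0.881 0.062 0.469] tz [ 0.467  0.043 -0.883] F [0.7 0.2 0.3] w 85.0 g 0.0
shift units [-0.024  0.102 -1.676] turn units [-0.293  2.579 -0.011]
[30 23 88] [24 30 84] [ 20  55 173] [ 24  49 199]
7773 [169 281] [318 344]
 centre [633.9  31.5 113.1] size [152.5  48. ] long [0.818 0.056 0.572] yaw 3.94 n [-0.571 -0.042  0.82 ] slope 34.89
```

Call:
send_rows([
  [85,[0,0.1,0],[-0.1,0.87,0]],
  [85,[0,0,0],[-0.1,0.86,0]],
  [85,[0,0,-0.1],[-0.09,0.85,0]],
  [85,[0,0,-0.3],[0,0,0]],
  [85,[0,0,-0.3],[0,0,0]],
  [85,[0,0,-0.3],[0,0,0]],
  [85,[0,0,0],[0,0,0]],
])

```text
clock: 3.88
eef_pos: [638.2, 32.6, 143.9]
tool_rot: [-3.139, -0.259, 0.074]
force: [0.5, -0.1, 0.5]
width: 85.1
gripper_force: 0.0
```

```bash
python3 - <<'E'
from h import *
delta([639,31.8,105],frame(4.0,15)); print(sensors.read_state()['qpos'].round(3))
E
```

```text
t 3.88 tcp [638.2  32.6 143.9] tx [0.964 0.071 0.256] tz [ 0.255  0.021 -0.967] F [ 0.5 -0.1  0.5] w 85.1 g 0.0
shift units [ 0.014 -0.013 -0.648] turn units [-0.021 -0.036 -0.053]
[-0.506  0.701  0.651  1.906 -0.893  0.543 -0.772]
```

Call:
send_rows([
  [85,[0,0,-0.25],[0,0,0]],
  [85,[0,0,-0.25],[0,0,0]],
  [85,[0,0,-0.15],[0,0,0]],
  [85,[0,0,0],[0,0,0]],
])

```text
clock: 4.38
eef_pos: [640.2, 32.6, 105.8]
tool_rot: [-3.141, -0.261, 0.075]
force: [-0.8, 0.3, 0.8]
width: 85.1
gripper_force: 0.0
```

```bash
python3 - <<'E'
from h import *
d=snap('w3'); state(); snap('s3','scene')
a=cv2.imread('pics/s3.png')[150:290,260:430]; b=cv2.imread('pics/w3.png')[100:400,120:520]
cv2.imwrite('pics/c3.png',np.hstack([cv2.resize(b,(400,300)),cv2.resize(a,(364,300))]))
E
```

```text
t 4.42 tcp [640.6  32.5 106.5] tx [0.963 0.073 0.259] tz [ 0.258  0.02  -0.966] F [-0.2  0.2 -0.1] w 85.1 g 0.0
```

View pics/c3.png

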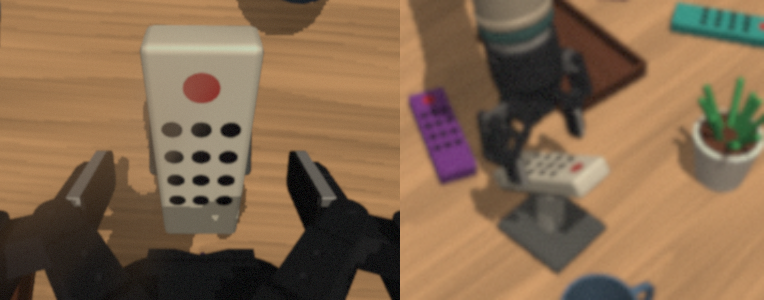

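The wrist crop shows the fingers at (95,185) and (310,185) straddling the remote. In the scene crop the tips are still level with its top face, so I'll go 24 mm deeper along the tool axis and close to 58 mm for a check.

Call:
send_rows([
  [85,[0.05,0,-0.19],[0,0,0]],
  [70,[0.05,0,-0.2],[0,0,0]],
  [58,[0,0,0],[0,0,0]],
  [58,[0,0,0],[0,0,0]],
])

```text
clock: 4.97
eef_pos: [646.7, 32.5, 83.2]
tool_rot: [-3.141, -0.262, 0.075]
force: [1.4, 0.1, 0.3]
width: 58.1
gripper_force: 0.0
```

```bash
python3 - <<'E'
from h import *
d=snap('w4'); s,R=state(); C=cloud(d); Q=(C-s["eef_pos"])@R
w=s['width']/2
f=(d["depth"]>0)&(abs(Q[...,0])<13)&(abs(Q[...,1])<w+8)&(abs(Q[...,1])>w-1.5)&(Q[...,2]<25)
for k in(-1,1):
    P=Q[f&(Q[...,1]*k>0)]; print("tip",np.percentile(P[:,2],[50,90,98]).round(1),np.percentile(abs(P[:,1]),[2,50]).round(1))
m=(abs(Q[...,1])<22)&(Q[...,0]>20)&(Q[...,0]<80)&(Q[...,2]<15)&(Q[...,2]>-45); P=Q[m]
A=np.c_[P[:,0],np.ones(len(P))]; print("remote top at tool x=0: z=",np.linalg.lstsq(A,P[:,2],rcond=None)[0])
E
```

```text
t 5.03 tcp [646.8  32.5  83.5] tx [0.963 0.073 0.259] tz [ 0.259  0.02  -0.966] F [ 0.2 -0.1 -0.5] w 57.9 g 0.0
tip [-45.7 -23.9 -17.4] [28.3 30.3]
tip [-44.6 -21.9 -15.4] [28.4 30.8]
remote top at tool x=0: z= [ 2.89535533e-02 -4.38128911e+01]
```

Call:
send_rows([
  [40,[0,0,0],[0,0,0]],
  [40,[0,0,0],[0,0,0]],
  [40,[0,0,0],[0,0,0]],
  [40,[0,0,0],[0,0,0]],
  [40,[0,0,0.1],[0,0,0]],
  [40,[0,0,0.3],[0,0,0]],
  [40,[0,0,0.5],[0,0,0]],
])

```text
clock: 5.9
eef_pos: [645.7, 33.0, 136.9]
tool_rot: [-3.141, -0.259, 0.076]
force: [1.0, -0.1, -2.0]
width: 49.1
gripper_force: 62.2
```

```bash
python3 - <<'E'
from h import *
R1=frame(4.2,15); o=R1.T@(np.array([646.1,32.4,94.5])-np.array([646.8,32.5,83.5])); print(o)
R2=frame(-4.8,-20); 
for z in (6,90): p=np.array([433,248.5,z])-R2@o; print(z,p); 
delta(p,R2)
E
```

```text
[  2.16560296   0.04846471 -10.80776642]
6 [427.29268157 249.0278922   -3.41529852]
90 [427.29268157 249.0278922   80.58470148]
t 5.9 tcp [645.7  33.  136.9] tx [0.964 0.073 0.256] tz [ 0.256  0.02  -0.967] F [ 1.  -0.1 -2. ] w 49.1 g 62.2
shift units [-3.64   3.601 -0.938] turn units [ 0.018  6.98  -1.769]
```

Call:
send_rows([
  [40,[-0.3,0.3,0],[0,0.7,-0.18]],
  [40,[-0.36,0.36,0],[0,0.7,-0.18]],
  [40,[-0.36,0.36,0],[0,0.7,-0.18]],
  [40,[-0.36,0.36,0],[0,0.7,-0.18]],
  [40,[-0.36,0.36,0],[0,0.7,-0.18]],
  [40,[-0.36,0.36,0],[0,0.7,-0.18]],
  [40,[-0.36,0.36,0],[0,0.7,-0.18]],
  [40,[-0.36,0.36,0],[0,0.7,-0.18]],
])

```text
clock: 6.9
eef_pos: [476.9, 202.9, 137.4]
tool_rot: [-3.136, 0.228, -0.053]
force: [0.4, 0.8, -1.9]
width: 48.9
gripper_force: 62.1
```

Call:
send_rows([
  [40,[-0.36,0.36,0],[0,0.7,-0.18]],
  [40,[-0.36,0.36,0],[0,0.7,-0.17]],
  [40,[0,0,0],[0,0,0]],
  [40,[0,0,0],[0,0,0]],
])

```text
clock: 7.4
eef_pos: [435.0, 244.3, 137.4]
tool_rot: [3.138, 0.346, -0.086]
force: [-0.2, -0.4, -1.2]
width: 48.8
gripper_force: 62.2
```

```bash
python3 - <<'E'
from h import *
delta([427.3,249,80],frame(-4.8,-20)); print(sensors.read_state()['qpos'].round(2))
d=snap('w5'); t=snap('t5','top')
cv2.imwrite('pics/c5.png',np.hstack([cv2.resize(d['img'],(480,300)),cv2.resize(t['img'][180:330,180:310],(260,300))])[:,:,::-1])
E
```

```text
t 7.4 tcp [435.  244.3 137.4] tx [ 0.937 -0.081 -0.339] tz [-0.338  0.026 -0.941] F [-0.2 -0.4 -1.2] w 48.8 g 62.2
shift units [-0.128  0.078 -0.957] turn units [0.042 0.031 0.015]
[-0.9   0.84  0.78  1.77 -0.7   1.21 -1.45]
```

View pics/c5.png

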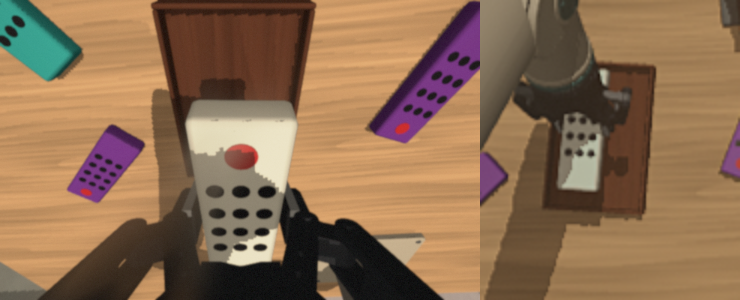

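The remote is held level over the tray, buttons up. Its wrist-crop position is (242,180), with the tray walls behind it parallel. I'll check its tilt and the tray from this view.

```bash
python3 - <<'E'
from h import *
d=pickle.load(open('w5.pkl','rb')); C=cloud(d); h=cv2.cvtColor(d["img"],cv2.COLOR_RGB2HSV)
m=np.zeros((400,640),bool); m[150:330,275:375]=1; m&=(h[...,1]<70)&(h[...,2]>60)&(abs(C[...,2]-165)<25)
slab(d,big(m))
P=C[20:60,235:240]; print(C[8:14,215:410].reshape(-1,3)[:,2].max())
w=(C[...,2]>20)&(C[...,2]<34)&(C[...,0]<560); w[:, :200]=0; w[:,430:]=0; w[200:]=0; X=C[w]
print("tray y range near x 520", [np.percentile(X[(X[:,0]>500)&(X[:,0]<525)][:,1],q).round(1) for q in(1,99)],"xmax",np.percentile(X[:,0],99))
E
```

```text
centre [461.  240.8 168.8] size [ 46.8 109.6] long [ 0.994 -0.107 -0.002] yaw -6.17 n [0.003 0.006 1.   ] slope 0.36
249.2190841603263
tray y range near x 520 [np.float64(172.7), np.float64(313.0)] xmax 542.4481160186202
```

Call:
send_rows([
  [40,[-0.13,0.08,-0.3],[0,0,0.1]],
  [40,[0,0,-0.4],[0,0,0.1]],
  [40,[0,0,-0.4],[0,0,0]],
  [40,[0,0,-0.4],[0,0,0]],
  [40,[0,0,-0.4],[0,0,0]],
  [40,[0,0,-0.3],[0,0,0]],
  [40,[0,0,-0.05],[0,0,0]],
  [40,[0,0,0],[0,0,0]],
])

```text
clock: 8.5
eef_pos: [426.8, 249.8, 2.5]
tool_rot: [3.139, 0.348, -0.069]
force: [0.3, 0.7, -0.8]
width: 49.2
gripper_force: 62.2
```

Call:
send_rows([
  [40,[0,0,-0.03],[0,0,0]],
  [40,[0,0,-0.03],[0,0,0]],
  [40,[0,0,0],[0,0,0]],
])

```text
clock: 8.88
eef_pos: [426.9, 250.1, -0.8]
tool_rot: [3.14, 0.347, -0.068]
force: [-0.1, 0.7, 0.1]
width: 49.1
gripper_force: 62.7
```

Call:
send_rows([
  [40,[0,0,-0.03],[0,0,0]],
  [40,[0,0,-0.02],[0,0,0]],
  [40,[0,0,0],[0,0,0]],
])

```text
clock: 9.25
eef_pos: [426.9, 250.2, -1.4]
tool_rot: [3.142, 0.348, -0.068]
force: [-0.5, -0.0, 19.0]
width: 49.0
gripper_force: 74.2
```

Call:
send_rows([
  [40,[0,0,0.02],[0,0,0]],
  [56,[0,0,0],[0,0,0]],
  [64,[0,0,0],[0,0,0]],
  [64,[0,0,0],[0,0,0]],
  [66,[0.05,0,0.2],[0,0,0]],
  [70,[0.12,0,0.4],[0,0,0]],
  [85,[0.1,0,0.5],[0,0,0]],
  [85,[0,0,0.5],[0,0,0]],
])

```text
clock: 10.25
eef_pos: [443.5, 249.6, 94.5]
tool_rot: [3.139, 0.347, -0.069]
force: [-0.2, 0.1, 0.2]
width: 85.0
gripper_force: 0.0
```

```bash
python3 - <<'E'
from h import *
d=snap('w6'); C=cloud(d); h=cv2.cvtColor(d["img"],cv2.COLOR_RGB2HSV); state()
m=(h[...,1]<70)&(h[...,2]>90)&(C[...,2]>20)&(C[...,2]<36)&(C[...,0]<540)&(C[...,0]>330)&(abs(C[...,1]-249)<60)
slab(d,big(m)); delta([452,-246,150],frame(10.4,-17)); delta([452,-246,150],frame(10.4,0))
E
```

```text
t 10.3 tcp [445.1 249.9  97.8] tx [ 0.94  -0.064 -0.336] tz [-0.336  0.023 -0.942] F [0.1 0.1 2.3] w 84.7 g 0.0
 centre [432.4 249.3  26.2] size [ 48.9 149. ] long [ 0.997 -0.079 -0.002] yaw -4.56 n [0.002 0.002 1.   ] slope 0.14
t 10.3 tcp [445.1 249.9  97.8] tx [ 0.94  -0.064 -0.336] tz [-0.336  0.023 -0.942] F [0.1 0.1 2.3] w 84.7 g 0.0
shift units [ 0.115 -8.264  0.87 ] turn units [ 0.033 -0.532  2.863]
t 10.3 tcp [445.1 249.9  97.8] tx [ 0.94  -0.064 -0.336] tz [-0.336  0.023 -0.942] F [0.1 0.1 2.3] w 84.7 g 0.0
shift units [ 0.115 -8.264  0.87 ] turn units [ 0.226 -3.935  2.836]
```

The remote now lies flat and centred in the tray at (432,249), top at 26 mm. On to the phone.

Call:
send_rows([
  [85,[0,-0.5,0.3],[0,-0.1,0.4]],
  [85,[0,-0.8,0.2],[0,-0.1,0.4]],
  [85,[0.04,-0.8,0],[0,-0.1,0.4]],
  [85,[0.04,-0.8,0],[0,-0.1,0.4]],
  [85,[0.04,-0.8,0],[0,-0.1,0.4]],
  [85,[0.04,-0.8,0],[0,0,0.4]],
  [85,[0.04,-0.8,0],[0,0,0.4]],
  [85,[0.04,-0.8,0],[0,0,0.06]],
])

```text
clock: 11.3
eef_pos: [457.3, -117.5, 123.5]
tool_rot: [3.138, 0.304, 0.181]
force: [0.0, 0.8, 0.2]
width: 84.6
gripper_force: 0.0
```

Call:
send_rows([
  [85,[0.05,-0.8,0],[0,0,0]],
  [85,[0.05,-0.8,-0.1],[0,0,0]],
  [85,[0,-0.5,-0.3],[0,0,0]],
  [85,[0,0,-0.2],[0,0,0]],
  [85,[0,0,0],[0,0,0]],
])

```text
clock: 11.92
eef_pos: [462.6, -240.9, 86.3]
tool_rot: [3.14, 0.306, 0.182]
force: [0.5, 0.1, -0.2]
width: 85.1
gripper_force: 0.0
```

```bash
python3 - <<'E'
from h import *
d=snap('w7'); C=cloud(d); h=cv2.cvtColor(d["img"],cv2.COLOR_RGB2HSV); s,R=state(); print(s['qpos'].round(2))
m=(C[...,2]>7)&(C[...,2]<18)&(np.hypot(C[...,0]-452,C[...,1]+246)<95)&(((h[...,0]>95)&(h[...,0]<135)&(h[...,1]>70))|(h[...,2]<60)); 
m=big(cv2.morphologyEx(m.astype(np.uint8),cv2.MORPH_CLOSE,np.ones((15,15)))); print(m.sum(),np.argwhere(m).min(0),np.argwhere(m).max(0)); slab(d,m)
E
```

```text
t 11.97 tcp [ 463.1 -240.7   86.8] tx [ 0.938  0.173 -0.3  ] tz [-0.295 -0.056 -0.954] F [ 0.5 -0.7  0.2] w 85.0 g 0.0
[-0.1   0.9   0.74  1.77 -0.47  0.94 -0.56]
12834 [ 90 278] [246 377]
 centre [ 456.7 -246.8   11.7] size [139.5  64. ] long [ 0.983  0.182 -0.003] yaw 10.49 n [0.003 0.    1.   ] slope 0.15
```

View pics/w7.png

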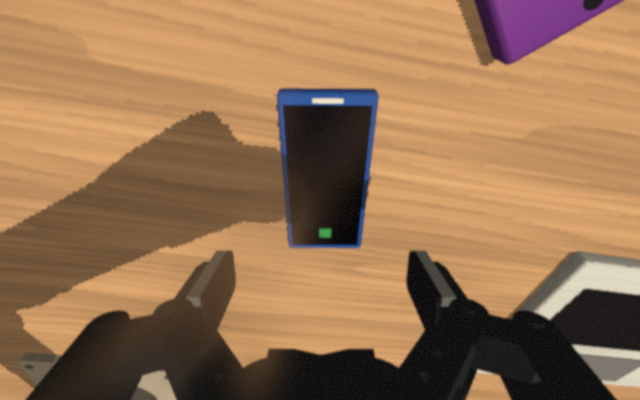

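The phone is at (328,168) in the wrist view, with the earpiece bar at the far end (328,101), the green mark at (325,233), and the fingers straddling it squarely.

Call:
send_rows([
  [85,[-0.12,-0.06,-0.3],[0,0,0]],
  [85,[-0.11,-0.06,-0.4],[0,0,0]],
  [85,[0,0,-0.4],[0,0,0]],
  [80,[0,0,-0.3],[0,0,0]],
  [72,[0,0,-0.1],[0,0,0]],
  [72,[0,0,0],[0,0,0]],
  [72,[0,0,0],[0,0,0]],
])

```text
clock: 12.85
eef_pos: [449.8, -249.5, -2.3]
tool_rot: [3.137, 0.303, 0.181]
force: [0.5, 0.5, 0.6]
width: 71.9
gripper_force: 0.0
```

```bash
python3 - <<'E'
from h import *
d=snap('w8'); s,R=state(); C=cloud(d); Q=(C-s["eef_pos"])@R
w=s['width']/2
f=(d["depth"]>0)&(abs(Q[...,0])<13)&(abs(Q[...,1])<w+8)&(abs(Q[...,1])>w-1.5)&(C[...,2]>1.5)
for k in(-1,1):
    g=f&(Q[...,1]*k>0)&(Q[...,2]<-12); P=Q[g]; print("tip",np.percentile(P[:,2],[50,90,98]).round(1),"world z min",np.percentile(C[g][:,2],[2,5,10]).round(1))
E
```

```text
t 12.9 tcp [ 449.8 -249.6   -2.3] tx [ 0.939  0.172 -0.299] tz [-0.293 -0.058 -0.954] F [ 0.4 -0.2  0.4] w 72.1 g 0.0
tip [-47.6 -24.  -17.6] world z min [12.8 15.3 19. ]
tip [-47.7 -24.2 -17.3] world z min [12.8 15.4 19.3]
```

Call:
send_rows([
  [72,[0,0.03,-0.1],[0,0,0]],
  [72,[0,0,-0.07],[0,0,0]],
  [72,[0,0,0],[0,0,0]],
])

```text
clock: 13.28
eef_pos: [449.5, -247.1, -12.0]
tool_rot: [3.139, 0.304, 0.181]
force: [0.6, 2.9, 12.2]
width: 72.2
gripper_force: 6.3
```

Call:
send_rows([
  [60,[0,0,0],[0,0,0]],
  [60,[0,0,0],[0,0,0]],
  [60,[0,0,0],[0,0,0]],
  [60,[0,0,0],[0,0,0]],
])

```text
clock: 13.78
eef_pos: [450.3, -248.9, -10.1]
tool_rot: [3.136, 0.302, 0.18]
force: [1.1, 1.8, 25.5]
width: 64.8
gripper_force: 78.3
```

Call:
send_rows([
  [60,[0,0,0.05],[0,0,0]],
  [60,[0,0,0.1],[0,0,0]],
  [60,[0,0,0.3],[0,0,0]],
  [60,[0,0,0.5],[0,0,0]],
  [60,[0,0,0.5],[0,0,0]],
  [60,[0,0,0.5],[0,0,0]],
  [60,[0,0,0.3],[0,0,0]],
  [60,[0,0,0],[0,0,0]],
])

```text
clock: 14.78
eef_pos: [449.9, -247.8, 122.8]
tool_rot: [3.137, 0.302, 0.181]
force: [0.3, -0.1, -3.4]
width: 64.4
gripper_force: 66.6
```

```bash
cat >> h.py <<'E'
def phone(d,s,R,eye=(0,0,-20)):
    C=cloud(d); h=cv2.cvtColor(d["img"],cv2.COLOR_RGB2HSV); Q=(C-s["eef_pos"])@R
    m=(np.linalg.norm(Q-np.array(eye),axis=-1)<95)&(abs(Q[...,1])<37)&(Q[...,0]>12)&(((h[...,0]>95)&(h[...,0]<135)&(h[...,1]>70))|(h[...,2]<60)|((h[...,1]<60)&(h[...,2]>150)))
    return big(cv2.morphologyEx(m.astype(np.uint8),cv2.MORPH_CLOSE,np.ones((9,9))))
E
python3 - <<'E'
from h import *
d=snap('w9'); s,R=state(); m=phone(d,s,R); print(m.sum(),np.argwhere(m).min(0),np.argwhere(m).max(0)); c,L,n=slab(d,m)
o=R.T@(np.array([455.5,-246.5,12])-np.array([450.3,-248.9,-10.1])); print("est top centre in tool",o,"meas",R.T@(c-s['eef_pos']),"L,n tool",R.T@L,R.T@n)
C=cloud(d); h=cv2.cvtColor(d["img"],cv2.COLOR_RGB2HSV)
# earpiece end edge: max along L
P=C[m]; e=np.percentile((P-s['eef_pos'])@L,[99,99.7]); print("top end along L from tcp",e)
# stand: cradle + lip
E
```

```text
t 14.82 tcp [ 449.4 -247.2  121.8] tx [ 0.939  0.172 -0.299] tz [-0.294 -0.057 -0.954] F [ 0.   0.6 -2.4] w 64.2 g 66.6
18055 [133 231] [254 412]
 centre [ 498.2 -239.5  144.7] size [59.2 64. ] long [ 0.178 -0.984  0.001] yaw -79.75 n [0.015 0.003 1.   ] slope 0.85
est top centre in tool [ -1.3178185   -1.35053227 -22.75191018] meas [ 40.25444977   1.27985046 -36.66463138] L,n tool [-0.00225994  0.99999278  0.00305335] [-0.28489274  0.00228298 -0.95855668]
top end along L from tcp [32.55312465 33.15101554]
```

```bash
python3 - <<'E'
from h import *
t=snap('t9','top'); s=snap('s9','scene')
for d,b,nm in((t,(290,130,345,215),'top'),(s,(290,205,370,280),'scene')):
    C=cloud(d); h=cv2.cvtColor(d["img"],cv2.COLOR_RGB2HSV); R=np.zeros((400,640),bool); R[b[1]:b[3],b[0]:b[2]]=1
    print(nm)
    m=R&(C[...,2]>44)&(C[...,2]<125)&(h[...,2]<90); m=big(m); print(m.sum(),np.argwhere(m).min(0),np.argwhere(m).max(0)); slab(d,m)
    m=R&(h[...,0]>3)&(h[...,0]<18)&(h[...,1]>165)&(C[...,2]>40)&(C[...,2]<75); print('lip',m.sum(),C[m].mean(0).round(1) if m.any() else'', np.percentile(C[m],[3,97],axis=0).round(1) if m.any() else'')
a=t['img'][130:215,280:350];b=s['img'][200:285,280:380]
cv2.imwrite('pics/c9.png',np.hstack([cv2.resize(a,(350,425),interpolation=0),cv2.resize(b,(425,425),interpolation=0)])[:,:,::-1])
E
```

```text
top
473 [155 306] [191 322]
 centre [626.4  32.   81.5] size [107.9  39.9] long [0.818 0.06  0.572] yaw 4.16 n [-0.571 -0.041  0.82 ] slope 34.9
lip 0  
scene
382 [229 308] [249 345]
 centre [638.   24.9  88.6] size [ 60.5 135.3] long [ 0.819 -0.102  0.565] yaw -7.09 n [-0.572 -0.057  0.818] slope 35.09
lip 76 [577.5  27.3  55.4] [[572.7  11.8  48.5]
 [583.1  44.2  61.7]]
```

View pics/c9.png

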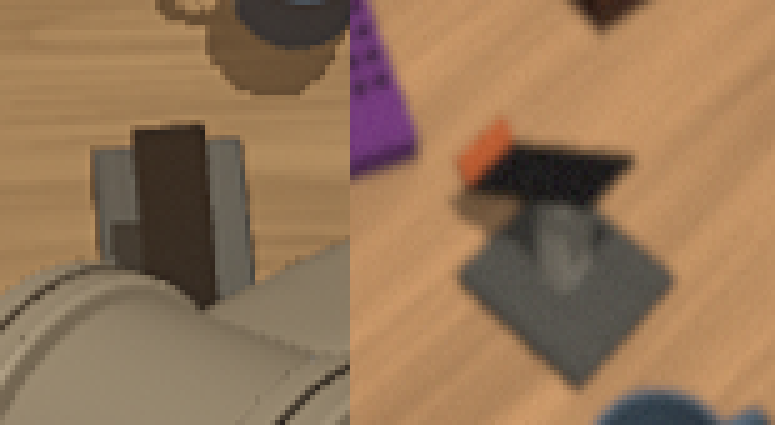

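Top crop: the bare black cradle spans (135–215,125–305). Scene crop: the orange lip is at (485,150) at its low end, and nothing stands beside the cradle. The two views put the cradle origin at about (583,28,50.5), yaw 4.1°.

```bash
cat >> h.py <<'E'
O=np.array([583,28.3,50.5]); X=frame(4.1,35)[:,0]; Z=-frame(4.1,35)[:,2]
E
python3 - <<'E'
from h import *
s,R=state(); o=R.T@(np.array([457,-246.9,145])-np.array([449.4,-247.2,121.8])); o[1]=0; print(o)
R2=frame(4.1,18)
for up,out in ((15,60),(15,25),(6,4),(0,0)):
    print(up,out,(O+X*(71+up)+Z*(12+out)-R2@o).round(1))
delta(O+X*86+Z*72-R2@o,R2)
E
```

```text
t 14.93 tcp [ 448.8 -246.9  120.9] tx [ 0.938  0.172 -0.301] tz [-0.296 -0.056 -0.954] F [-0.4  0.2 -1.5] w 64.2 g 66.6
[  0.19917996   0.         -24.38809275]
15 60 [619.4  30.9 135.6]
15 25 [639.4  32.3 106.9]
6 4 [644.1  32.7  84.5]
0 0 [641.5  32.5  77.8]
t 14.93 tcp [ 448.8 -246.9  120.9] tx [ 0.938  0.172 -0.301] tz [-0.296 -0.056 -0.954] F [-0.4  0.2 -1.5] w 64.2 g 66.6
shift units [2.843 4.63  0.245] turn units [ 0.921 -7.046 -1.218]
```

Call:
send_rows([
  [60,[0.1,0.2,0.3],[0.077,-0.587,-0.1]],
  [60,[0.25,0.4,0.3],[0.077,-0.587,-0.1]],
  [60,[0.25,0.4,0.3],[0.077,-0.587,-0.1]],
  [60,[0.25,0.4,0.3],[0.077,-0.587,-0.1]],
  [60,[0.25,0.4,0.1],[0.077,-0.587,-0.1]],
  [60,[0.25,0.4,0],[0.077,-0.587,-0.1]],
  [60,[0.25,0.4,0],[0.077,-0.587,-0.1]],
  [60,[0.25,0.4,0],[0.077,-0.587,-0.1]],
])

```text
clock: 15.92
eef_pos: [559.8, -66.6, 198.6]
tool_rot: [3.132, -0.108, 0.109]
force: [0.4, 0.0, -2.0]
width: 64.2
gripper_force: 67.1
```

Call:
send_rows([
  [60,[0.25,0.4,0],[0.077,-0.587,-0.1]],
  [60,[0.25,0.4,0],[0.077,-0.587,-0.1]],
  [60,[0.25,0.4,0],[0.077,-0.587,-0.1]],
  [60,[0.24,0.43,-0.2],[0.077,-0.587,-0.1]],
  [60,[0,0,0],[0,0,0]],
  [60,[0,0,0],[0,0,0]],
])

```text
clock: 16.68
eef_pos: [619.2, 29.2, 187.2]
tool_rot: [3.139, -0.313, 0.072]
force: [0.6, -0.8, -1.7]
width: 64.5
gripper_force: 67.1
```

```bash
python3 - <<'E'
from h import *
R2=frame(4.1,18); o=np.array([.2,0,-24.4]); delta(O+X*86+Z*72-R2@o,R2); print(sensors.read_state()['qpos'].round(2))
E
```

```text
t 16.68 tcp [619.2  29.2 187.2] tx [0.949 0.069 0.308] tz [ 0.308  0.02  -0.951] F [ 0.6 -0.8 -1.7] w 64.5 g 67.1
shift units [ 0.004  0.029 -0.861] turn units [ 0.028 -0.006  0.001]
[-0.54  0.59  0.67  1.97 -0.85  0.5  -0.79]
```

```bash
python3 - <<'E'
from h import *
d=snap('w10'); s,R=state(); m=phone(d,s,R); print(m.sum(),np.argwhere(m).min(0),np.argwhere(m).max(0)); c,L,n=slab(d,m)
q=cloud(d)[m]; tx=frame(4.1,35)[:,0]; e=np.percentile((q-s['eef_pos'])@tx,[98,99.5]); print("end from TCP along slope",e,"expected", 71+(R@np.array([.2,0,-24.4]))@tx)
for cam in('scene','top'):
    d=snap(cam+'10',cam); C=cloud(d); h=cv2.cvtColor(d["img"],cv2.COLOR_RGB2HSV)
    P0=s['eef_pos']+R@np.array([.2,0,-24.4])
    rel=C-P0; a=rel@X; b=rel@np.cross(Z,X); z=rel@Z
    m=(abs(a)<80)&(abs(b)<42)&(abs(z)<8)&(h[...,0]>95)&(h[...,0]<135)&(h[...,1]>90)
    print(cam,m.sum(),"a",np.percentile(a[m],[1,99]).round(1),"b",np.percentile(b[m],[1,99]).round(1))
E
```

```text
t 16.73 tcp [619.5  28.7 187.6] tx [0.949 0.068 0.309] tz [ 0.309  0.019 -0.951] F [ 0.3  0.6 -1.3] w 64.4 g 67.1
15934 [132 231] [253 412]
 centre [646.6  30.6 233.4] size [58.9 64. ] long [ 0.073 -0.997  0.004] yaw -85.81 n [-0.565 -0.038  0.825] slope 34.46
end from TCP along slope [74.25216824 74.62908067] expected 78.31930657135602
scene 252 a [-63.5  68.7] b [-33.4  28.5]
top 98 a [20.4 67.2] b [-32.5  30.4]
```

Call:
send_rows([
  [60,[0,0.02,-0.3],[0,0,0]],
  [60,[0,0.02,-0.3],[0,0,0]],
  [60,[0,0,-0.27],[0,0,0]],
  [60,[0.11,0.01,-0.18],[0,0,0]],
  [60,[0.12,0.01,-0.19],[0,0,0]],
  [60,[0.12,0.01,-0.19],[0,0,0]],
  [60,[0.1,0,-0.17],[0,0,0]],
  [60,[0,0,0],[0,0,0]],
])

```text
clock: 17.82
eef_pos: [646.7, 34.4, 90.8]
tool_rot: [3.14, -0.314, 0.073]
force: [1.1, -0.5, -1.1]
width: 64.2
gripper_force: 67.0
```

```bash
cat > ck.py <<'E'
from h import *
import sys
R2=frame(4.1,18); o=np.array([.2,0,-24.4]); s,R=state()
D=s['eef_pos']+R@o-O; Y=np.cross(Z,X); print("phone up,left,out",(D@X-71).round(1),(D@Y).round(1),(D@Z-12).round(1),"rot",np.degrees(Ro.from_matrix(R2@R.T).as_rotvec()).round(2),"F up/left/out",(s['force']@X).round(1),(s['force']@Y).round(1),(s['force']@Z).round(1))
if len(sys.argv)>1:
    d=snap(sys.argv[1],'scene'); cv2.imwrite('pics/c'+sys.argv[1]+'.png',cv2.resize(d['img'][150:290,260:420],(640,560),interpolation=2)[:,:,::-1])
E
python3 ck.py s11
```

```text
t 17.82 tcp [646.7  34.4  90.8] tx [0.949 0.069 0.309] tz [ 0.308  0.021 -0.951] F [ 1.1 -0.5 -1.1] w 64.2 g 67.0
phone up,left,out 11.9 1.6 7.6 rot [ 0.07  0.01 -0.04] F up/left/out 0.3 -0.5 -1.5
```

View pics/cs11.png

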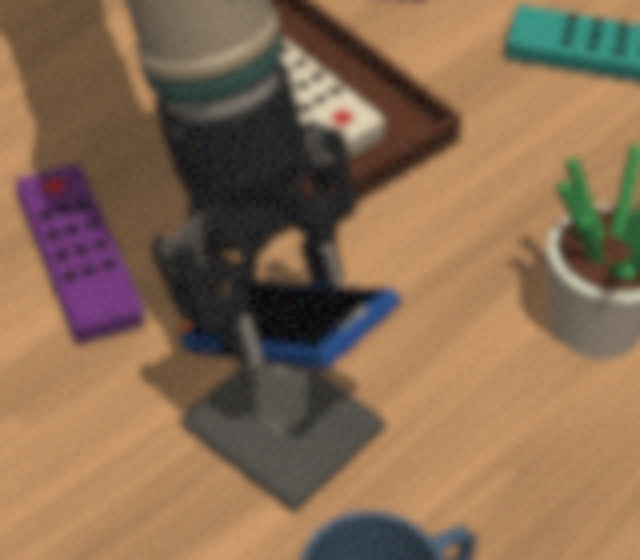

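The phone is over the cradle, tilted parallel to it, earpiece end (360,318) uphill, fingers clear on both sides. I'll lower it until it touches.

Call:
send_rows([
  [60,[0.03,-0.02,-0.04],[0,0,0]],
  [60,[0.03,0,-0.04],[0,0,0]],
  [60,[0,0,0],[0,0,0]],
])

```text
clock: 18.25
eef_pos: [650.4, 33.3, 87.0]
tool_rot: [3.14, -0.315, 0.073]
force: [0.4, -0.0, -2.2]
width: 64.5
gripper_force: 67.1
```

```bash
python3 ck.py
```

```text
t 18.25 tcp [650.4  33.3  87. ] tx [0.948 0.069 0.31 ] tz [ 0.31   0.021 -0.951] F [ 0.4 -0.  -2.2] w 64.5 g 67.1
phone up,left,out 12.6 0.2 2.4 rot [ 0.06  0.08 -0.04] F up/left/out -1.0 -0.0 -2.0
```

Call:
send_rows([
  [60,[0.015,0,-0.02],[0,0,0]],
  [60,[0.01,0,-0.02],[0,0,0]],
  [60,[0,0,0],[0,0,0]],
])

```text
clock: 18.62
eef_pos: [650.9, 33.4, 86.4]
tool_rot: [-3.141, -0.316, 0.072]
force: [-11.6, 0.4, 17.3]
width: 64.3
gripper_force: 69.6
```

```bash
python3 ck.py
```

```text
t 18.62 tcp [650.9  33.4  86.4] tx [0.948 0.069 0.311] tz [ 0.31   0.023 -0.951] F [-11.6   0.4  17.3] w 64.3 g 69.6
phone up,left,out 12.7 0.2 1.7 rot [-0.03  0.09 -0.06] F up/left/out 0.5 1.2 20.8
```

Call:
send_rows([
  [60,[-0.013,0,0.018],[0,0,0]],
  [60,[-0.055,-0.004,-0.038],[0,0,0]],
  [60,[-0.055,-0.004,-0.038],[0,0,0]],
  [60,[0,0,0],[0,0,0]],
])

```text
clock: 19.12
eef_pos: [646.2, 32.6, 83.1]
tool_rot: [3.14, -0.32, 0.072]
force: [-3.2, -0.4, 11.1]
width: 64.2
gripper_force: 68.6
```

```bash
python3 ck.py
```

```text
t 19.12 tcp [646.2  32.6  83.1] tx [0.947 0.069 0.314] tz [ 0.314  0.021 -0.949] F [-3.2 -0.4 11.1] w 64.2 g 68.6
phone up,left,out 6.8 -0.2 1.7 rot [ 0.06  0.32 -0.01] F up/left/out 3.7 -0.2 10.9
```

Call:
send_rows([
  [60,[-0.027,0,-0.019],[0,0,0]],
  [60,[-0.027,-0.002,-0.019],[0,0,0]],
  [60,[0,0,0],[0,0,0]],
])

```text
clock: 19.5
eef_pos: [643.6, 32.2, 81.3]
tool_rot: [3.14, -0.321, 0.072]
force: [-1.5, 0.5, 11.9]
width: 63.9
gripper_force: 68.6
```

```bash
python3 ck.py
```

```text
t 19.5 tcp [643.6  32.2  81.3] tx [0.946 0.068 0.315] tz [ 0.315  0.021 -0.949] F [-1.5  0.5 11.9] w 63.9 g 68.6
phone up,left,out 3.6 -0.4 1.7 rot [0.08 0.4  0.01] F up/left/out 5.6 0.6 10.6
```

Call:
send_rows([
  [60,[-0.03,0,-0.01],[0,0,0]],
  [60,[-0.027,0.003,-0.017],[0,0,0]],
  [60,[0,0,0],[0,0,0]],
])

```text
clock: 19.88
eef_pos: [642.2, 32.2, 80.3]
tool_rot: [3.138, -0.324, 0.072]
force: [2.1, 0.4, 10.9]
width: 64.4
gripper_force: 68.2
```

```bash
python3 ck.py
```

```text
t 19.88 tcp [642.2  32.2  80.3] tx [0.945 0.068 0.319] tz [ 0.318  0.02  -0.948] F [ 2.1  0.4 10.9] w 64.4 g 68.2
phone up,left,out 1.8 -0.3 1.7 rot [0.13 0.58 0.02] F up/left/out 8.1 0.3 7.7
```

Call:
send_rows([
  [60,[-0.025,0.002,-0.016],[0,0,0]],
  [60,[0,0,0],[0,0,0]],
])

```text
clock: 20.12
eef_pos: [642.2, 32.3, 80.3]
tool_rot: [3.139, -0.327, 0.072]
force: [5.0, 0.1, 11.3]
width: 64.2
gripper_force: 68.2
```

```bash
python3 ck.py; python3 - <<'E'
from h import *
t=snap('t12','top'); s,R=state()
for cam in('scene','wrist'):
    d=snap(cam+'12',cam); C=cloud(d); h=cv2.cvtColor(d["img"],cv2.COLOR_RGB2HSV)
    rel=C-O; a=rel@X; b=rel@np.cross(Z,X); z=rel@Z
    m=(a>-10)&(a<170)&(abs(b)<45)&(z>0)&(z<22)&(h[...,0]>95)&(h[...,0]<135)&(h[...,1]>90)
    print(cam,m.sum(),"a",np.percentile(a[m],[1,99]).round(1),"b",np.percentile(b[m],[1,99]).round(1))
m=phone(d,s,R); slab(d,m)
E
```

```text
t 20.12 tcp [642.2  32.3  80.3] tx [0.945 0.069 0.321] tz [ 0.32   0.02  -0.947] F [ 5.   0.1 11.3] w 64.2 g 68.2
phone up,left,out 1.8 -0.2 1.7 rot [0.12 0.72 0.01] F up/left/out 10.5 -0.2 6.4
t 20.18 tcp [642.2  32.3  80.3] tx [0.945 0.068 0.321] tz [ 0.32   0.02  -0.947] F [ 5.6 -0.2 11.2] w 64.5 g 68.2
scene 231 a [ 10.4 142.3] b [-33.5  27. ]
wrist 9481 a [  2.8 140.5] b [-32.4  30.6]
 centre [669.2  33.7 126. ] size [59.6 64. ] long [ 0.072 -0.997  0.003] yaw -85.89 n [-0.56  -0.037  0.828] slope 34.15
```

The phone is against the lip: no further motion while the lip force rose to 10 N. I'll ease the load, release and retreat.

Call:
send_rows([
  [60,[0.01,0,0.006],[0,0,0]],
  [67,[0,0,0],[0,0,0]],
  [72,[0,0,0],[0,0,0]],
  [78,[0,0,0],[0,0,0]],
  [78,[0,0,0],[0,0,0]],
  [80,[-0.04,0,0.12],[0,0,0]],
  [85,[-0.1,0,0.3],[0,0,0]],
  [85,[-0.15,0,0.45],[0,0,0]],
])

```text
clock: 21.28
eef_pos: [618.7, 32.9, 129.1]
tool_rot: [3.141, -0.314, 0.072]
force: [1.1, -0.2, 0.9]
width: 85.1
gripper_force: 0.0
```

Call:
send_rows([
  [85,[-0.2,0,0.6],[0,0,0]],
  [85,[-0.3,0,0.6],[0,0,0]],
  [85,[-0.5,0,0.3],[0,0,0]],
  [85,[-0.3,0,0],[0,0,0]],
  [85,[0,0,0],[0,0,0]],
])

```text
clock: 21.9
eef_pos: [540.3, 33.4, 219.3]
tool_rot: [-3.141, -0.315, 0.072]
force: [0.2, 0.3, 0.8]
width: 85.4
gripper_force: 0.0
```

```bash
python3 - <<'E'
from h import *
s,R=state(); Y=np.cross(Z,X)
for cam in('wrist','scene','top'):
    d=snap(cam+'13',cam); C=cloud(d); h=cv2.cvtColor(d["img"],cv2.COLOR_RGB2HSV)
    rel=C-O; a=rel@X; b=rel@Y; z=rel@Z
    box=(a>-15)&(a<170)&(abs(b)<50)&(z>-4)&(z<25)
    m=box&(((h[...,0]>95)&(h[...,0]<135)&(h[...,1]>70))|(h[...,2]<60)); m=big(cv2.morphologyEx(m.astype(np.uint8),cv2.MORPH_CLOSE,np.ones((7,7)))); print(cam,m.sum())
    print("a",np.percentile(a[m],[.5,99.5]).round(1),"b",np.percentile(b[m],[.5,99.5]).round(1),"z",np.median(z[m]).round(1)); slab(d,m)
w=pickle.load(open('wrist13.pkl','rb'))['img']; t=pickle.load(open('scene13.pkl','rb'))['img'][150:290,260:420]
cv2.imwrite('pics/c13.png',np.hstack([cv2.resize(w,(480,300)),cv2.resize(t,(310,300))])[:,:,::-1])
E
```

```text
t 21.9 tcp [540.3  33.4 219.3] tx [0.948 0.069 0.31 ] tz [ 0.309  0.023 -0.951] F [0.2 0.3 0.8] w 85.4 g 0.0
wrist 9358
a [  2.6 140.3] b [-32.   31.5] z 12.3
 centre [634.3  31.8 101.5] size [139.7  64.7] long [0.818 0.06  0.572] yaw 4.21 n [-0.571 -0.04   0.82 ] slope 34.91
scene 702
a [  8.5 142.1] b [-33.7  27.8] z 12.3
 centre [642.9  26.9 107.4] size [146.6  70.6] long [0.82  0.035 0.571] yaw 2.43 n [-0.569 -0.051  0.821] slope 34.85
top 1068
a [  9.2 141.4] b [-32.3  32. ] z 12.9
 centre [635.8  32.1 103.2] size [134.   65.1] long [0.819 0.056 0.571] yaw 3.88 n [-0.569 -0.04   0.821] slope 34.79
```

View pics/c13.png

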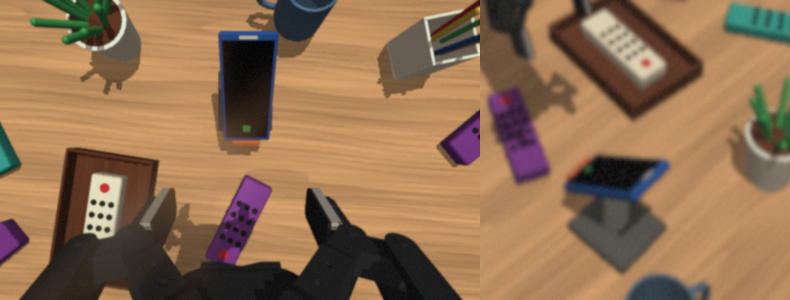

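The phone rests on the cradle at (248,88), earpiece end up and straight (yaw 4.2°, slope 34.9°), against the orange lip at (247,142). It is centred to about 0.5 mm. The remote lies in the tray, and the bystanders are where they were.

```bash
python3 -c "
from h import *
print(ctrl.finish_job())"
```

```text
the job is handed in; nothing more can be done
None
```

The remote lies flat in the tray, buttons up, and the phone sits centred on the cradle against the orange lip, screen outwards and earpiece end up; the job was handed in at about 22 s, with no verdict shown.

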